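Hold a lamp carrier in the spring tester

TASK

Press the storage block's ejector slide all the way in so that it pushes the lamp carrier out from under its hood, then pick the carrier up and put it upright into the keyhole of the lamp tester, its pins in the slots. Push it fully home against the spring, give it a quarter turn clockwise (seen from above), and finish while still gripping it there, pressed home and turned, because the tester springs back if let go. Leave the other things on the table where they are.

Things in the scene. Friction and masses are not known exactly. Their poses are not given: they have to be found in the camera images.
- block: Fixed wooden storage block, 195 x 70 mm, top face 34 mm above the table, with a groove 22 mm wide, 30 mm deep along its length. Origin: centre of its underside; +x runs along the groove the way the ejector pushes; z up. A low brass stop bar (8 mm thick, centred at x = 87 mm, top 42 mm above the table) ends the delivery side.
- hood (a point): Centre of the top of the hood on the block, 74 mm above the table, at block x = 1 mm: two wooden cheeks (42 mm apart inside, 54 mm outside) 50 mm long along the groove, bridged by two brass strips 12 mm wide at their ends, open fore and aft. The carrier starts beneath it.
- ejector_pad (a point): Centre of the rear face (towards the block's -x) of the ejector slide's brass push tab, behind the hood. The tab is 40 mm wide across the groove, 10 mm thick along it, and reaches from 36 to 66 mm above the table (this point: 51 mm). Press it along the block's +x; the point moves with the slide.
- ejector (a joint): Ejector slide travel, m: 0 at rest, 0.058 fully in (firm stop). A weak spring (0.5 to 2 N) returns it when let go. Its nose pushes the carrier's flange; at full travel the carrier's axis is at block x = 57 to 59 mm, 31 mm clear of the hood, still hanging in the groove, and it stays there when the slide returns.
- carrier: Lamp carrier, a bayonet plug 58 mm tall, about 60 g. Origin: centre of its lower end, z up its axis. Aluminium shank 18 mm across (0 to 26 mm, lowest 3 mm tapered) with two round cross pins along x, 6 mm thick, centred 7 mm up, 34 mm over the tips. Starts under the hood, hung by its flange on the groove's edges, pins roughly along the groove, lower end 8 mm above the table.
- carrier_grip (a point): Point on the carrier's axis in its thumb bar, 46 mm above its lower end. Black thumb bar from 30 to 58 mm up, 34 mm long along x (parallel to the pins) and 12 mm thick along y: pinch it across y. Below it a black round flange 38 mm across (26 to 30 mm up). A half turn about z looks and works the same.
- tester: Fixed lamp tester, a grey box 110 (x) x 96 (y) x 60 mm with a 10 mm thick aluminium top plate. Origin: centre of its underside, z up.
- socket (a point): Centre of the keyhole in the tester's top plate, on its upper face, 60 mm above the table; z up, x along the pin slots. A round hole 22 mm across with two opposite slots 10 mm wide, 38 mm over both ends: the carrier enters upright, pins over the slots, 2 mm play all round. It is home 26 mm down, flange on the plate; from 20 mm down it can turn clockwise.
- plunger (a joint): How far the spring plunger in the socket is pressed, m: 0 at rest (met when the carrier is 14 mm in), 0.012 with the carrier's flange flat on the plate. The spring takes about 3 N to start and 8 N at 0.012; if not held down it lifts the carrier.
- rotor (a joint): Angle of the sprung rotor driven by the pins, rad: 0 at rest, in line with the slots; grows clockwise seen from above, stop at 1.6. The return spring takes 0.025 N m at the start and 0.105 N m at the end. The pins have about 0.1 rad of play in it, so it lags the carrier a little. Turned pins lie under the plate.
- lens_a: Cylinder lens, amber glass in a steel rim, 38 mm across with a small tab along x, 4 mm thick, lying flat. Bystander. Origin: centre of the underside.
- lens_b: A second cylinder lens like lens_a. Bystander. Origin: centre of the underside.
- trial_frame: Nickel trial frame lying flat, 134 mm along y, 60 mm along x, with a 17 mm high brass screw. Bystander. Origin: between the two rings, on the table.
- pupil_ruler: Ivory plastic ruler, 150 mm along x, 26 mm wide, 4 mm thick, flat on the table. Bystander. Origin: centre of the underside.
- screwdriver: Small screwdriver, 130 mm long along x, lying on the table. Bystander.
- cleaner: White plastic bottle, 38 mm in diameter, 85 mm tall, standing. Bystander. Origin: centre of the underside.
There are look-alikes about, which are no part of the job. Leave any turquoise look-alike of the carrier alone. Of the things that look like the block, take the one that is farthest to the robot's right at the start.

How it is judged:
By the outcome, as a careful person would: the job done as asked, in the order asked, and still so for the second after the job is handed in, while the arm keeps its last pose, push and grip.
It also fails if it takes over 58 s, if anything falls off the work surface, if the arm or the gripper's body presses on something with over 40 N, if the wrist force passes 120 N, or if a joint passes its speed limit or range.

ROBOT

A 7-joint arm with a two-finger parallel gripper is mounted at the origin on the work surface. World frame = base frame: x ahead of the robot, y to its left, z up, the work surface at z = 0. Lengths are in mm, angles in rad, forces in N, time in s.
With the tool pointing down it reaches from about 400 to 875 mm from the base axis. Payload 19.3 kg.
Tool frame: the origin (TCP) lies at the very end of the fingers, on their centre line; the grasp point (between the pads) lies 19 mm behind it; z points along the fingers, y is the line along which they close (so a half turn about z gives the same grasp; the last joint's range is limited). The gripper opens to 85 mm and grips with 20 to 120 N. Pads are 22 mm wide; open, the fingers measure 114 mm over their backs; the gripper's body (76 mm by 85 mm) begins 54 mm behind the grasp point. The pads swing forward as they close: fully open they stand 13 mm farther back than shut.
Start: joints at [-1.34, 0.521, -0.036, 1.599, 0.021, 1.021, -0.113], TCP at [185.197, 596.923, 231.291] pointing down, gripper open.
Joint ranges: [-2.91, 2.91], [-0.3, 2.13], [-1.5, 1.42], [0.17, 2.43], [-1.26, 4.41], [0.16, 1.93], [-2.52, 2.52]. Speed limits (rad/s): [1.89, 1.89, 2.39, 2.39, 3.01, 3.01, 3.01].

INTERFACE

Orientations are given as a rotation vector (axis times angle).
In Python, from plant import robot gives the robot as it stands.
- The arm moves only by the shell command python3 -m handwheel 'ROWS'. ROWS is JSON, a list that holds one entry, the list of rows, each a list of 5 numbers: the shift along the tool's x, y, z in cm, then the turn about the tool's z in degrees, then the closure, from 0 (fully open) to 1 (shut). A call has 1 to 10 rows; each row shifts and turns the commanded pose from where the row before left it, along the tool's axes as they then stand; what a row does not reach is not made up. A row lasts 1/10 s, in which the tool goes at most 50 mm and 8.59 degrees, less where a joint would pass 70% of its speed; a pose out of reach is approached as far as the arm can. A call is refused whole if a number of a shift passes 5 or a number of a turn 8.59, either way. A call with a gripper value outside its range is refused whole. The fingers move at their own pace and stop on an object; the grip force is fixed at half the most. Time passes only in rows, so rows that do not move let the fingers close. It gives the time, the measured TCP pose, the force, the opening and the grip force at its end, in the units of the state.
- robot.get_state(): the state, without advancing time (a new reading comes with each control period).
- robot.capture(name): name is "scene" or "top" or "wrist"; returns the picture (480x640x3 uint8, red, green, blue); there is no depth.
- robot.camera_info(name): a dict with "K" (3x3 intrinsics, pixels), "dist_coeffs" ([k1, k2, p1, p2, k3] as OpenCV has them; the pictures are not rectified), "view" (4x4, takes a point from world to camera coordinates). Camera axes: x right, y up, looking along -z (the intrinsics and any distortion apply to the point x, -y, -z); pixel columns grow to the right and rows downward; lengths in mm; the calibration is good to about 2 mm. A picture is of the moment at which its call begins: read the wrist's pose just before it. camera_info takes no time and is no camera call; for the wrist camera it gives the pose at the moment of the call.
- robot.finish_job(): hands the job in; it is judged then, once.
The state is a dict: "time": time; "q": joint angles; "joint_vel": joint speeds; "tau": joint torques, N m; "position": TCP position; "eef_rot": TCP orientation; "wrist_force": force on the tool from outside, world axes, zero at the start; "moment": the same for the moment, N m; "finger_gap": finger opening in mm; "gripper_force": force on a finger pad.
Only numpy, scipy, OpenCV 4.12 (cv2) and the standard library are available. Lean on these libraries where they do the work, as an engineer would, in place of code of your own. Each camera call takes 0.05 s, during which the arm holds its last target. There are 200 camera calls.

## Working session

There is one attempt and no reset: what is moved stays moved. The work goes in short steps, Python scripts to look and compute and a shell command to move; the robot and the scene stay as the last step left them, time stands still between calls to the robot, and variables do not carry over. Pictures are saved under pics/ and viewed, at most 10 in all, crops included, and the job is handed in when it is done.

```bash
ls; mkdir -p pics; python3 - <<'E'
from plant import robot
import cv2,json
s=robot.get_state();print({k:s[k] for k in('time','position','eef_rot','finger_gap','wrist_force')})
for n in('scene','top'):
    im=robot.capture(n);cv2.imwrite(f'pics/{n}0.png',im[...,::-1])
    i=robot.camera_info(n);print(n,i)
E
```

```text
pics
{'time': 0.0, 'position': array([185.1023267 , 596.6055788 , 230.73902422]), 'eef_rot': array([-4.70693823e-01, -3.10602781e+00,  1.80180606e-03]), 'finger_gap': 85.65700436663924, 'wrist_force': array([ 0.67986619,  0.14020987, -0.12994353])}
scene {'K': array([[614.23560815,   0.        , 317.7367228 ],
       [  0.        , 614.23560815, 238.51599753],
       [  0.        ,   0.        ,   1.        ]]), 'dist_coeffs': array([-0.08758397,  0.        ,  0.        ,  0.        ,  0.        ]), 'view': array([[-6.45321310e-02,  9.97879969e-01,  8.43634748e-03,
        -2.44761991e+01],
       [-8.41453136e-01, -5.89569505e-02,  5.37103991e-01,
         3.68527462e+02],
       [ 5.36462695e-01,  2.75616740e-02,  8.43473847e-01,
        -1.61131747e+03],
       [ 0.00000000e+00,  0.00000000e+00,  0.00000000e+00,
         1.00000000e+00]])}
top {'K': array([[508.11486657,   0.        , 317.88717605],
       [  0.        , 508.11486657, 245.35649439],
       [  0.        ,   0.        ,   1.        ]]), 'dist_coeffs': array([0.02719046, 0.        , 0.        , 0.        , 0.        ]), 'view': array([[-2.11011517e-02, -9.99770769e-01, -3.62641546e-03,
         7.82337013e+01],
       [ 9.97806760e-01, -2.12870480e-02,  6.26779985e-02,
        -4.54407745e+02],
       [-6.27408264e-02, -2.29588390e-03,  9.98027213e-01,
        -1.01738727e+03],
       [ 0.00000000e+00,  0.00000000e+00,  0.00000000e+00,
         1.00000000e+00]])}
```

View pics/top0.png

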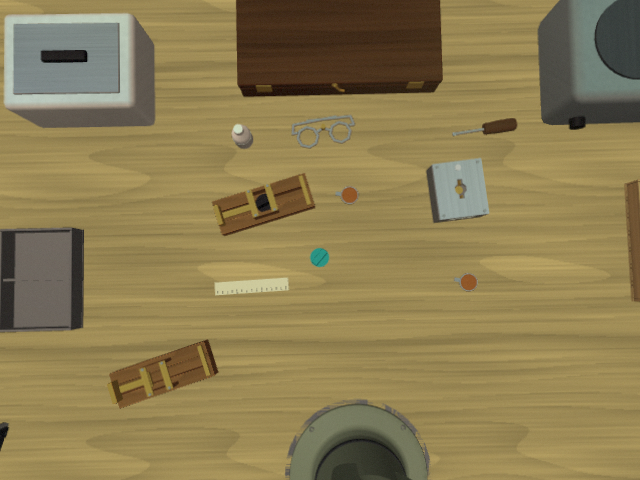

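View pics/scene0.png

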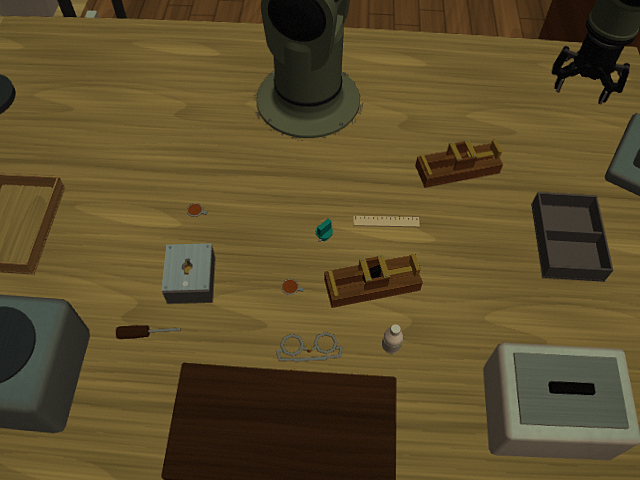

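The top view shows a block with a black carrier at (263,205), an empty twin block at (163,373), a turquoise carrier look-alike at (320,257), and the tester at (460,190). The robot's right is image right, so the block at (263,205) is the one to use. I'll check it in a close crop.

```bash
cat > h.py <<'E'
import numpy as np,cv2
from plant import robot
def ray(n,px,info=None):
    i=info or robot.camera_info(n);V=np.array(i['view']);R,t=V[:3,:3],V[:3,3]
    u=cv2.undistortPoints(np.array([[px]],float),i['K'],i['dist_coeffs'])[0,0]
    return -R.T@t, R.T@np.array([u[0],-u[1],-1])
def onz(n,px,z,info=None):
    c,d=ray(n,px,info);return c+d*(z-c[2])/d[2]
def proj(n,P,info=None):
    i=info or robot.camera_info(n);V=np.array(i['view']);p=V[:3,:3]@np.array(P,float)+V[:3,3]
    return cv2.projectPoints(np.array([[p[0],-p[1],-p[2]]]),np.zeros(3),np.zeros(3),i['K'],i['dist_coeffs'])[0][0,0]
def yaw():
    R=cv2.Rodrigues(np.array(robot.get_state()['eef_rot']))[0];return R
E
python3 - <<'E'
import cv2,numpy as np
im=cv2.imread('pics/top0.png')
a=cv2.resize(im[165:245,200:325],None,fx=6,fy=6,interpolation=2)[:, :750]
cv2.imwrite('pics/c1.png',a)
b=cv2.resize(im[150:230,420:500],None,fx=7,fy=7,interpolation=2)
cv2.imwrite('pics/c2.png',b)
E
```

```text
(no output)
```

View pics/c1.png

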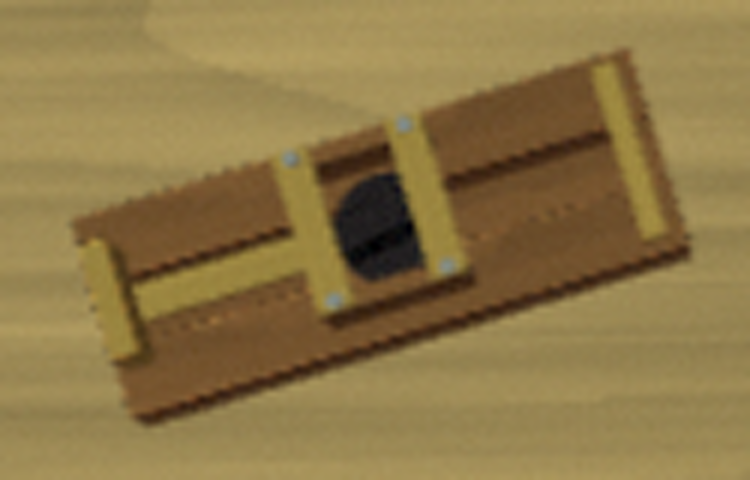

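View pics/c2.png

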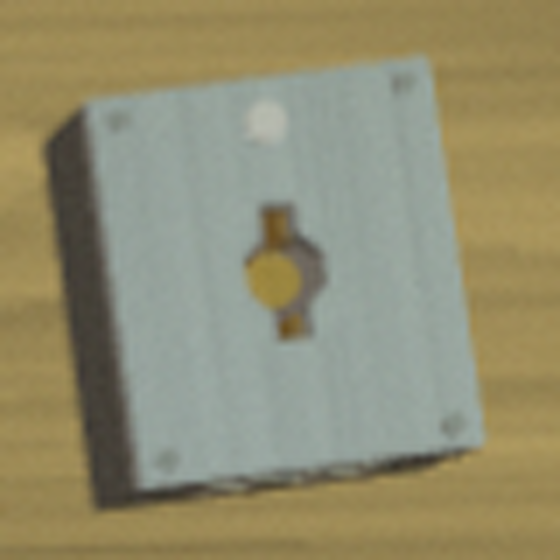

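Crop 1 shows the hood screws at (290,158), (403,124), (333,300) and (447,265), the tab at the left end (112,300), the stop bar at the right (630,150), and the black carrier under the hood. Crop 2 shows the tester plate corners (88,100), (430,58), (484,440) and (135,490), and the keyhole slots from (277,205) to (293,340).

```bash
python3 - <<'E'
from h import *
def A(p):return (200+(p[0]+.5)/6-.5,165+(p[1]+.5)/6-.5)
def B(p):return (420+(p[0]+.5)/7-.5,150+(p[1]+.5)/7-.5)
i=robot.camera_info('top')
H=np.array([onz('top',A(p),74,i) for p in[(290,158),(403,124),(333,300),(447,265)]])
print(H,'hood',H.mean(0))
bar=[onz('top',A(p),42,i) for p in[(605,65),(655,237)]];print('bar',bar,np.mean(bar,0))
tab=[onz('top',A(p),66,i) for p in[(82,240),(105,240),(114,362),(137,355)]];print('tab',tab,np.mean(tab,0))
blk=[onz('top',A(p),34,i) for p in[(72,220),(140,418),(690,255),(628,50)]];print('blk',blk,np.mean(blk,0))
d=np.mean(bar,0)-H.mean(0);print(np.linalg.norm(d[:2]),np.degrees(np.arctan2(d[1],d[0])))
T=np.array([onz('top',B(p),60,i) for p in[(88,100),(430,58),(484,440),(135,490)]])
print(T,'T',T.mean(0),[np.linalg.norm(T[k]-T[k-1]) for k in range(4)])
for a,b in((3,0),(2,1)):
    v=T[b]-T[a];print(np.degrees(np.arctan2(v[1],v[0])))
S=[onz('top',B(p),60,i) for p in[(277,205),(293,340)]];print('S',S,np.mean(S,0))
print(yaw(),proj('scene',H.mean(0)),proj('scene',T.mean(0)))
w=robot.camera_info('wrist');V=w['view'];print(-V[:3,:3].T@V[:3,3]-robot.get_state()['position'],w['K'][0],V[2,:3])
E
```

```text
[[560.09357172 200.9143383   74.        ]
 [570.33744846 164.50113478  74.        ]
 [513.98608658 187.76208631  74.        ]
 [524.48384576 151.11126473  74.        ]] hood [542.22523813 176.07220603  74.        ]
bar [array([594.57543831, 100.36927475,  42.        ]), array([536.73146178,  84.92225157,  42.        ])] [565.65345005  92.64576316  42.        ]
tab [array([536.18132992, 269.47660964,  66.        ]), array([536.02752766, 262.06188291,  66.        ]), array([496.39507178, 259.53573603,  66.        ]), array([498.50487075, 252.11473889,  66.        ])] [516.77720003 260.79724187  66.        ]
blk [array([547.70918326, 279.39534015,  34.        ]), array([480.95872445, 257.40420593,  34.        ]), array([531.5983079 ,  73.52143093,  34.        ]), array([601.10233483,  92.8446851 ,  34.        ])] [540.34213761 175.79141553  34.        ]
86.65363514418992 -74.31394242565503
[[ 607.92303357 -158.18812023   60.        ]
 [ 617.44879975 -253.553219     60.        ]
 [ 510.0234735  -264.22226201   60.        ]
 [ 498.25146098 -167.46866836   60.        ]] T [ 558.41169195 -210.8580674    60.        ] [np.float64(110.06353804637915), np.float64(95.83966968389198), np.float64(107.95382902055668), np.float64(97.46711323863167)]
4.836918449398169
5.6717825766223235
S [array([ 577.10833115, -209.62434218,   60.        ]), array([ 539.15146715, -212.65249065,   60.        ])] [ 558.12989915 -211.13841642   60.        ]
[[-9.55103746e-01  2.96271500e-01 -1.82500364e-04]
 [ 2.96271533e-01  9.55103252e-01 -9.77913554e-04]
 [-1.15421223e-04 -9.88078561e-04 -9.99999505e-01]] [374.95897094 267.09608354] [187.18133546 265.88654246]
[-63.21406998  19.64158126 142.00054208] [394.69183441   0.         320.57420003] [-0.24562716  0.07627437  0.9663589 ]
```

```bash
python3 -m handwheel '[[[-3.97,-1.91,0,0,1],[-3.97,-1.91,0,0,1],[-3.97,-1.91,0,0,1],[-3.97,-1.91,0,0,1],[-3.97,-1.91,0,0,1],[-3.97,-1.91,0,0,1],[-3.97,-1.91,0,0,1],[-3.97,-1.91,0,0,1],[-3.97,-1.91,0,0,1],[-3.97,-1.91,0,0,1]]]'
python3 -m handwheel '[[[0,0,1,8.15,1],[0,0,1,8.15,1],[0,0,1,8.15,1],[0,0,1,8.15,1],[0,0,1,8.15,1],[0,0,1,8.15,1],[0,0,1,8.15,1],[0,0,0,0,1],[0,0,0,0,1]]]'
cat > where.py <<'E'
from h import *
s=robot.get_state();p=np.array(s['position']);R=yaw()
O=np.array([541.9,177.0]);d=np.array([.2706,-.9627]);n=np.array([.9627,.2706])
r=p[:2]-O
print('t',s['time'],'p',p.round(1),'blk',(r@d).round(1),(r@n).round(1),'toolx ang',np.degrees(np.arctan2(R[1,0],R[0,0])).round(2),'z',R[:,2].round(3),'q',np.round(s['q'],2),'F',np.round(s['wrist_force'],1),'gap',s['finger_gap'])
E
python3 where.py
```

```text
time: 1.1
position: [508.8, 295.4, 231.2]
eef_rot: [-0.471, -3.106, 0.0]
wrist_force: [0.4, 2.1, 1.7]
finger_gap: -0.0
gripper_force: 0.0
time: 2.0
position: [507.6, 297.0, 161.3]
eef_rot: [1.891, 2.509, -0.001]
wrist_force: [-0.6, -0.3, 0.0]
finger_gap: 0.1
gripper_force: 0.0
t 2.0 p [507.6 297.  161.3] blk -124.8 -0.5 toolx ang 105.98 z [-0. -0. -1.] q [-0.82  0.56  0.28  1.78 -0.2   0.83 -0.17] F [-0.6 -0.3  0. ] gap 0.10333549751936245
```

```bash
python3 -m handwheel '[[[0,-0.05,3,0,1],[0,-0.05,3,0,1],[0,0,3,0,1],[0,0,2.1,0,1],[0,0,1,0,1],[-0.5,0,0,0,1],[-0.5,0,0,0,1],[-0.5,0,0,0,1],[0,0,0,0,1]]]'; python3 where.py
python3 -m handwheel '[[[-0.5,0,0,0,1],[-0.5,0,0,0,1],[-0.5,0,0,0,1],[-0.5,0,0,0,1],[-0.5,0,0,0,1],[-0.5,0,0,0,1],[0,0,0,0,1]]]';python3 where.py
```

```text
time: 2.9
position: [511.7, 281.3, 41.4]
eef_rot: [1.898, 2.503, 0.002]
wrist_force: [0.0, -0.4, 0.6]
finger_gap: -0.0
gripper_force: 0.0
t 2.9 p [511.7 281.3  41.4] blk -108.6 -0.8 toolx ang 105.67 z [ 0.001  0.    -1.   ] q [-0.75  0.73  0.21  1.85 -0.26  0.59 -0.1 ] F [ 0.  -0.4  0.6] gap -0.03489241967761055
time: 3.6
position: [519.3, 252.4, 40.3]
eef_rot: [1.898, 2.503, -0.0]
wrist_force: [-0.6, -0.2, 0.3]
finger_gap: 0.1
gripper_force: 0.5
t 3.6 p [519.3 252.4  40.3] blk -78.7 -1.4 toolx ang 105.66 z [ 0. -0. -1.] q [-0.7   0.73  0.21  1.86 -0.25  0.58 -0.06] F [-0.6 -0.2  0.3] gap 0.07336764129731889
```

```bash
python3 -m handwheel '[[[-0.5,0,0,0,1],[-0.5,0,0,0,1],[-0.5,0,0,0,1],[-0.5,0,0,0,1],[-0.5,0,0,0,1],[0,0,0,0,1]]]';python3 where.py
python3 -m handwheel '[[[-0.3,0,0,0,1],[-0.3,0,0,0,1],[0,0,0,0,1]]]';python3 where.py
python3 - <<'E'
from h import *
im=robot.capture('top');im2=robot.capture('scene')
a=cv2.resize(im[150:250,190:330,::-1],None,fx=4,fy=4,interpolation=2)
b=cv2.resize(im2[235:315,310:450,::-1],None,fx=4,fy=4,interpolation=2)
cv2.imwrite('pics/push.png',np.vstack([a[:280],b]))
E
```

```text
time: 4.2
position: [526.0, 228.3, 40.3]
eef_rot: [1.898, 2.503, -0.0]
wrist_force: [0.1, 2.0, -0.2]
finger_gap: -0.2
gripper_force: 0.8
t 4.2 p [526.  228.3  40.3] blk -53.6 -1.4 toolx ang 105.66 z [ 0. -0. -1.] q [-0.65  0.72  0.2   1.87 -0.25  0.57 -0.02] F [ 0.1  2.  -0.2] gap -0.19288080076912315
time: 4.5
position: [527.5, 223.0, 40.3]
eef_rot: [1.897, 2.504, -0.0]
wrist_force: [0.9, 1.9, -1.0]
finger_gap: 0.1
gripper_force: 0.9
t 4.5 p [527.5 223.   40.3] blk -48.2 -1.4 toolx ang 105.69 z [ 0. -0. -1.] q [-0.64  0.72  0.2   1.88 -0.24  0.57 -0.01] F [ 0.9  1.9 -1. ] gap 0.11680756247857396
```

View pics/push.png

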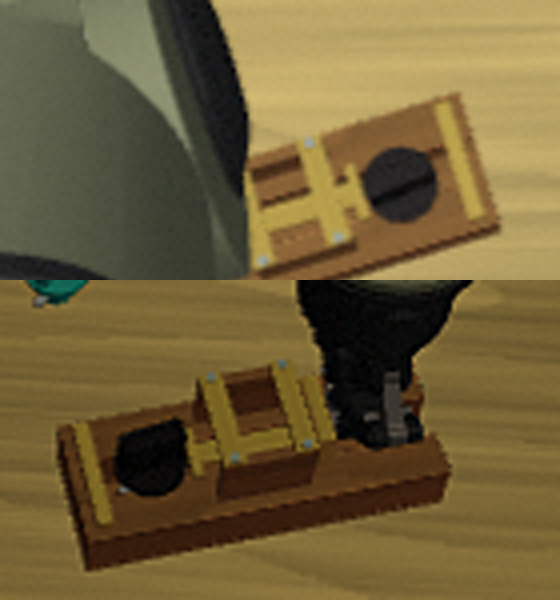

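The carrier, at (400,185) in the upper panel, is out of the hood and the tab sits just behind it. I'll push on to the firm stop.

```bash
python3 -m handwheel '[[[-0.2,0,0,0,1],[-0.1,0,0,0,1],[0,0,0,0,1]]]';python3 where.py
python3 -m handwheel '[[[-0.2,0,0,0,1],[-0.1,0,0,0,1],[0,0,0,0,1]]]';python3 where.py
```

```text
time: 4.9
position: [528.0, 221.3, 40.3]
eef_rot: [-1.896, -2.504, -0.001]
wrist_force: [-0.1, 6.0, 0.9]
finger_gap: 0.0
gripper_force: 3.2
t 4.9 p [528.  221.3  40.3] blk -46.4 -1.4 toolx ang 105.75 z [-0.     0.001 -1.   ] q [-0.64  0.72  0.2   1.88 -0.24  0.57 -0.01] F [-0.1  6.   0.9] gap 0.00344516625980106
time: 5.2
position: [528.2, 220.8, 40.4]
eef_rot: [-1.892, -2.505, -0.003]
wrist_force: [-5.5, 18.6, 2.6]
finger_gap: 0.2
gripper_force: 9.4
t 5.2 p [528.2 220.8  40.4] blk -45.9 -1.4 toolx ang 105.86 z [-0.001  0.003 -1.   ] q [-0.63  0.72  0.19  1.88 -0.25  0.57 -0.  ] F [-5.5 18.6  2.6] gap 0.16090791487853862
```

```bash
python3 -m handwheel '[[[1,0,0,0,1],[2,0,0,0,1],[0,0,-3,0,0],[0,0,-5,0,0],[0,0,-5,0,0],[-4,0,-1,0,0],[-4.5,0.1,0,0,0],[-4.5,0,0,0,0],[0,0,0,0,0],[0,0,0,0,0]]]';python3 where.py
python3 - <<'E'
from h import *
import pickle
i=robot.camera_info('wrist');im=robot.capture('wrist');cv2.imwrite('pics/w1.png',im[...,::-1]);pickle.dump(i,open('w1.pkl','wb'))
E
```

```text
time: 6.2
position: [557.0, 120.4, 180.2]
eef_rot: [-1.9, -2.502, 0.001]
wrist_force: [-0.4, 0.2, 0.4]
finger_gap: 85.2
gripper_force: 0.0
t 6.2 p [557.  120.4 180.2] blk 58.6 -0.8 toolx ang 105.57 z [-0.001 -0.    -1.   ] q [-0.52  0.51  0.29  1.81 -0.19  0.85  0.13] F [-0.4  0.2  0.4] gap 85.17596215818924
```

View pics/w1.png

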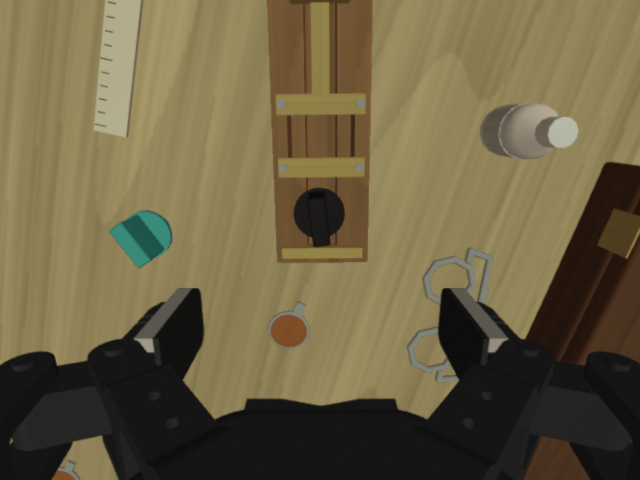

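The wrist view shows the carrier at (319,213) with its thumb bar running from about (317,195) to (320,245), the block upright in the frame, the turquoise look-alike at (142,238), and nothing obstructing the grasp.

```bash
python3 - <<'E'
from h import *
import pickle
i=pickle.load(open('w1.pkl','rb'));im=cv2.imread('pics/w1.png')
c=im[175:265,270:370].astype(float)
c=np.clip(c*4,0,255).astype(np.uint8)
cv2.imwrite('pics/w1c.png',cv2.resize(c,None,fx=6,fy=6,interpolation=2))
E
```

```text
(no output)
```

View pics/w1c.png

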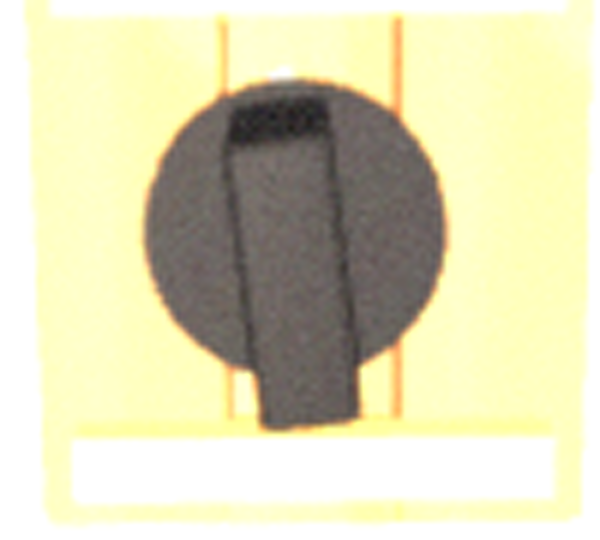

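The stretched crop shows the bar's top-face corners at (228,150), (330,140), (358,417) and (262,428), tilted about 5° from the groove. The flange is centred at about (295,225).

```bash
python3 - <<'E'
from h import *
import pickle
i=pickle.load(open('w1.pkl','rb'))
f=lambda p:(270+(p[0]+.5)/6-.5,175+(p[1]+.5)/6-.5)
C=np.array([onz('wrist',f(p),66,i) for p in[(228,150),(330,140),(358,417),(262,428)]])
F=onz('wrist',f((295,225)),38,i)
s=robot.get_state();R=yaw()
print(C.mean(0),F,[np.linalg.norm(C[k]-C[k-1]).round(1) for k in range(4)])
v=(C[2]+C[3]-C[0]-C[1])/2; a=np.degrees(np.arctan2(v[1],v[0]));print('bar ang',a)
tx=np.degrees(np.arctan2(R[1,0],R[0,0]));print('tool x',tx)
for P in(C.mean(0),F): print('delta tool',R.T@(P-s['position']))
O=np.array([541.9,177.0]);r=C.mean(0)[:2]-O;print(r@[.2706,-.9627],r@[.9627,.2706])
# socket check: hood screws z=74
E
```

```text
[554.03059929 122.44188731  66.        ] [553.71320755 123.2062233   38.        ] [np.float64(32.1), np.float64(11.2), np.float64(31.9), np.float64(10.9)]
bar ang -68.3764433573598
tool x 105.68727948109972
delta tool [  1.41018239  -2.39315647 114.11838582]
delta tool [  2.22909714  -2.47453948 142.11852337]
55.80563525662406 -3.0852973619034265
```

```bash
python3 -m handwheel '[[[0.12,-0.2,3,-5.9,0],[0,0,3,0,0],[0,0,3,0,0],[0,0,3,0,0.4],[0,0,1.5,0,0.5],[0,0,0.5,0,0.5],[0,0,0,0,0.5]]]';python3 where.py
python3 -m handwheel '[[[0,0,0,0,1],[0,0,0,0,1],[0,0,0,0,1],[0,0,0,0,1],[0,0,0,0,1]]]';python3 where.py
```

```text
time: 6.95
position: [554.8, 122.7, 40.4]
eef_rot: [-1.765, -2.599, 0.0]
wrist_force: [0.8, -0.4, 0.4]
finger_gap: 42.4
gripper_force: 0.0
t 6.95 p [554.8 122.7  40.4] blk 55.7 -2.3 toolx ang 111.65 z [-0. -0. -1.] q [-0.46  0.72  0.19  1.89 -0.24  0.56  0.27] F [ 0.8 -0.4  0.4] gap 42.42917449665172
time: 7.45
position: [555.4, 122.5, 41.6]
eef_rot: [1.765, 2.598, 0.002]
wrist_force: [-1.2, 0.1, 8.7]
finger_gap: 11.0
gripper_force: 58.6
t 7.45 p [555.4 122.5  41.6] blk 56.1 -1.7 toolx ang 111.61 z [ 0.002  0.001 -1.   ] q [-0.45  0.71  0.19  1.89 -0.24  0.56  0.27] F [-1.2  0.1  8.7] gap 11.030645604843773
```

```bash
python3 -m handwheel '[[[0,0,-1,0,1],[0,0,-2,0,1],[0,0,-3,0,1],[0,0,-4,0,1],[0,0,0,0,1]]]';python3 where.py
python3 -m handwheel '[[[-3.11,-1.2,0,0,1],[-3.11,-1.2,0,0,1],[-3.11,-1.2,0,0,1],[-3.11,-1.2,0,0,1],[-3.11,-1.2,0,0,1],[-3.11,-1.2,0,0,1],[-3.11,-1.2,0,0,1],[-3.11,-1.2,0,0,1],[-3.11,-1.2,0,0,1],[-3.11,-1.2,0,0,1]]]';
python3 -m handwheel '[[[0,0,0,-8,1],[0,0,0,-8.2,1],[0,0,0,-8.2,1],[0,0,0,-8.2,1],[0,0,0,-8.2,1],[0,0,0,-8.2,1],[0,0,0,-8.2,1],[0,0,0,-8.2,1],[0,0,0,-8.2,1],[0,0,0,0,1]]]';python3 where.py
python3 - <<'E'
from h import *
import pickle
i=robot.camera_info('wrist');im=robot.capture('wrist');cv2.imwrite('pics/w2.png',im[...,::-1]);pickle.dump(i,open('w2.pkl','wb'))
E
```

```text
time: 7.95
position: [557.1, 122.6, 145.7]
eef_rot: [1.764, 2.594, 0.009]
wrist_force: [0.3, 0.0, -0.8]
finger_gap: 10.9
gripper_force: 59.2
t 7.95 p [557.1 122.6 145.7] blk 56.5 -0.1 toolx ang 111.58 z [ 0.007  0.002 -1.   ] q [-0.5   0.55  0.25  1.84 -0.19  0.76  0.23] F [ 0.3  0.  -0.8] gap 10.873499223134932
time: 8.95
position: [557.6, -212.4, 140.9]
eef_rot: [1.765, 2.598, 0.0]
wrist_force: [0.6, 0.1, -0.4]
finger_gap: 10.5
gripper_force: 59.2
time: 9.95
position: [557.6, -211.4, 140.8]
eef_rot: [-0.146, 3.138, -0.0]
wrist_force: [-0.3, 0.1, 0.3]
finger_gap: 11.2
gripper_force: 59.2
t 9.95 p [ 557.6 -211.4  140.8] blk 378.1 -89.9 toolx ang -174.66 z [ 0. -0. -1.] q [ 0.33  0.58 -0.1   1.76  0.08  0.81  1.86] F [-0.3  0.1  0.3] gap 11.193228888615215
```

View pics/w2.png

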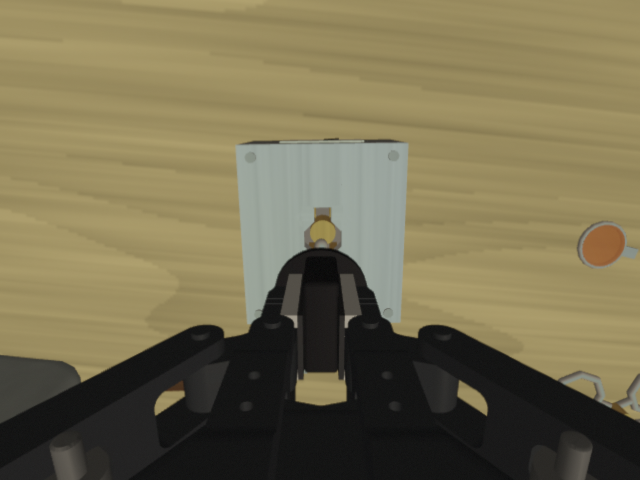

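The wrist view shows the tester plate with screws at (250,157), (393,156), (388,312) and (257,313), the keyhole at (322,232), and the held carrier with its flange front at (320,247). I'll take a brightened crop to measure them.

```bash
python3 - <<'E'
import cv2,numpy as np
im=cv2.imread('pics/w2.png')[135:385,230:415].astype(float)/255
c=(im**.4*255).astype(np.uint8)
a=cv2.resize(c[:190],None,fx=4,fy=4,interpolation=2)[20:620]
cv2.imwrite('pics/w2c.png',np.hstack([a[:600]]))
print(a.shape)
E
```

```text
(600, 740, 3)
```

View pics/w2c.png

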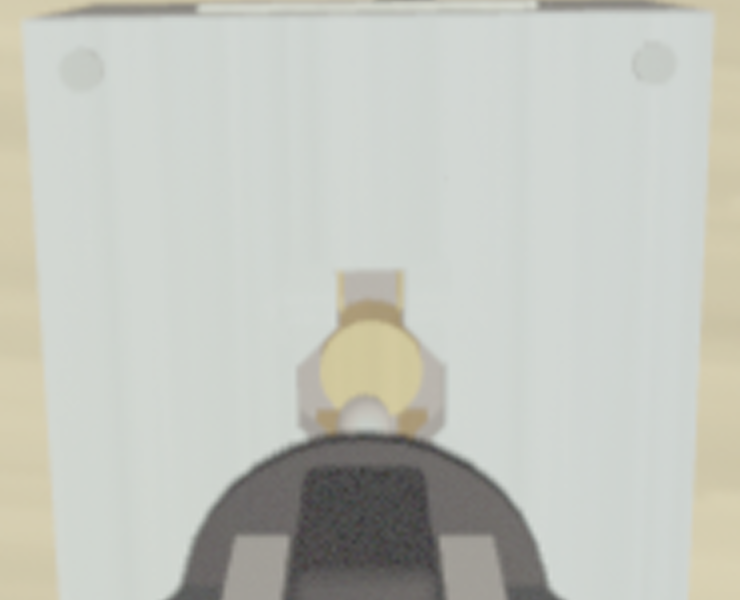

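The brightened crop shows the slot's near end at (338..404,270), the hole sides at x=297 and 446, the plate corners at (22,20) and (713,12), the carrier's pin tip at about (366,397 top edge), the flange rim at (367,432), and the foot of the bar's end face from (306,467) to (425,467).

```bash
python3 - <<'E'
from h import *
import pickle
i=pickle.load(open('w2.pkl','rb'));s=robot.get_state();R=yaw();p=s['position']
f=lambda x,y:(230+(x+.5)/4-.5,135+(y+20+.5)/4-.5)
T=lambda px,z:(R.T@(onz('wrist',f(*px),z,i)-p)).round(1)
print('slot end',T((338,270),60),T((404,270),60),'hole sides',T((297,390),60),T((446,390),60))
print('screws',T((82,69),60),T((654,63),60),'corners',T((22,20),60),T((713,12),60))
for dz in(-2,0,2):
    print(dz,'bar foot',T((306,467),137.2+dz),T((425,467),137.2+dz),'rim',T((367,436),137.2+dz),'rim bot',T((367,432),133.2+dz),'pin front',T((366,397),114.2+dz))
print('screw ctr in world',[onz('wrist',f(*q),60,i).round(1) for q in((82,69),(654,63))])
E
```

```text
slot end [20.2 -3.2 80.7] [20.2  6.2 80.7] hole sides [ 2.2 -9.3 80.7] [ 2.3 12.6 80.7]
screws [ 48.6 -38.9  80.6] [49.8 40.8 80.6] corners [ 55.3 -47.   80.6] [56.8 48.6 80.6]
-2 bar foot [15.9 -5.3  5.5] [16.   6.4  5.5] rim [19.1  0.7  5.5] rim bot [18.3  0.7  9.5] pin front [16.4  0.7 28.5]
0 bar foot [16.6 -5.2  3.5] [16.6  6.3  3.5] rim [19.8  0.7  3.5] rim bot [18.9  0.7  7.5] pin front [17.   0.7 26.5]
2 bar foot [17.3 -5.2  1.5] [17.3  6.2  1.5] rim [20.4  0.7  1.5] rim bot [19.5  0.7  5.5] pin front [17.6  0.6 24.5]
screw ctr in world [array([ 512.7, -254.4,   60. ]), array([ 504.5, -175.1,   60. ])]
```

```bash
python3 -m handwheel '[[[0.12,0.08,2,-0.4,1],[0,0,2,0,1],[0,0,0.5,0,1],[0,0,0.3,0,1],[0,0,0.3,0,1],[0,0,0.3,0,1],[0,0,0,0,1]]]';python3 where.py
python3 -m handwheel '[[[0,0,0.25,0,1],[0,0,0.25,0,1],[0,0,0,0,1]]]';python3 where.py
```

```text
time: 10.7
position: [556.6, -210.4, 86.4]
eef_rot: [-0.153, 3.138, -0.0]
wrist_force: [0.4, -0.7, 0.3]
finger_gap: 10.8
gripper_force: 59.1
t 10.7 p [ 556.6 -210.4   86.4] blk 376.9 -90.7 toolx ang -174.41 z [ 0. -0. -1.] q [ 0.33  0.66 -0.1   1.79  0.09  0.7   1.85] F [ 0.4 -0.7  0.3] gap 10.82071041488211
time: 11.0
position: [556.4, -210.4, 81.0]
eef_rot: [0.154, -3.137, -0.0]
wrist_force: [-0.3, 0.9, 0.7]
finger_gap: 10.7
gripper_force: 59.1
t 11.0 p [ 556.4 -210.4   81. ] blk 376.8 -90.9 toolx ang -174.39 z [-0.  0. -1.] q [ 0.33  0.67 -0.1   1.79  0.09  0.69  1.85] F [-0.3  0.9  0.7] gap 10.732531292494773
```

```bash
python3 -m handwheel '[[[0,0,0.25,0,1],[0,0,0.25,0,1],[0,0,0.25,0,1],[0,0,0,0,1]]]';python3 where.py
python3 -m handwheel '[[[0,0,0.25,0,1],[0,0,0.25,0,1],[0,0,0.1,0,1],[0,0,0,0,1]]]';python3 where.py
```

```text
time: 11.4
position: [556.7, -210.4, 73.7]
eef_rot: [-0.154, 3.138, -0.0]
wrist_force: [-0.7, -0.6, 5.4]
finger_gap: 11.4
gripper_force: 59.9
t 11.4 p [ 556.7 -210.4   73.7] blk 377.0 -90.6 toolx ang -174.39 z [ 0. -0. -1.] q [ 0.33  0.68 -0.1   1.79  0.1   0.67  1.85] F [-0.7 -0.6  5.4] gap 11.431656843621852
time: 11.8
position: [556.7, -210.5, 68.0]
eef_rot: [-0.154, 3.137, -0.0]
wrist_force: [-0.1, -0.8, 6.1]
finger_gap: 11.0
gripper_force: 60.1
t 11.8 p [ 556.7 -210.5   68. ] blk 377.0 -90.6 toolx ang -174.39 z [ 0. -0. -1.] q [ 0.33  0.69 -0.09  1.8   0.1   0.66  1.85] F [-0.1 -0.8  6.1] gap 10.957378775872261
```

```bash
python3 -m handwheel '[[[0,0,0.1,0,1],[0,0,0,0,1],[0,0,0,0,1]]]';python3 where.py
python3 -m handwheel '[[[0,0,0.1,0,1],[0,0,0,0,1],[0,0,0,0,1]]]';python3 where.py
```

```text
time: 12.1
position: [556.8, -210.5, 67.6]
eef_rot: [-0.154, 3.137, -0.0]
wrist_force: [-3.6, 1.0, 15.2]
finger_gap: 10.9
gripper_force: 61.4
t 12.1 p [ 556.8 -210.5   67.6] blk 377.1 -90.5 toolx ang -174.39 z [ 0.001 -0.    -1.   ] q [ 0.33  0.69 -0.09  1.8   0.1   0.66  1.85] F [-3.6  1.  15.2] gap 10.90650718289266
time: 12.4
position: [556.8, -210.5, 67.5]
eef_rot: [-0.154, 3.137, -0.001]
wrist_force: [-9.0, 3.8, 34.2]
finger_gap: 11.0
gripper_force: 64.2
t 12.4 p [ 556.8 -210.5   67.5] blk 377.0 -90.5 toolx ang -174.39 z [ 0.001 -0.    -1.   ] q [ 0.33  0.69 -0.09  1.8   0.1   0.66  1.85] F [-9.   3.8 34.2] gap 11.018769838064376
```

```bash
python3 -m handwheel '[[[0,0,-0.08,0,1],[0,0,0,4,1],[0,0,0,7,1],[0,0,0,7,1],[0,0,0,7,1],[0,0,0,7,1],[0,0,0,0,1]]]';python3 where.py
python3 -m handwheel '[[[0,0,0,7,1],[0,0,0,7,1],[0,0,0,7,1],[0,0,0,7,1],[0,0,0,7,1],[0,0,0,7,1],[0,0,0,7,1],[0,0,0,7,1],[0,0,0,0,1],[0,0,0,0,1]]]';python3 where.py; python3 -c "
from plant import robot;print(robot.get_state()['moment'])"
```

```text
time: 13.1
position: [557.4, -210.2, 67.6]
eef_rot: [0.723, 3.055, -0.0]
wrist_force: [-1.5, 1.9, 16.2]
finger_gap: 10.9
gripper_force: 61.6
t 13.1 p [ 557.4 -210.2   67.6] blk 376.9 -89.9 toolx ang 153.37 z [ 0.002 -0.    -1.   ] q [ 0.22  0.69  0.06  1.8  -0.06  0.65  1.42] F [-1.5  1.9 16.2] gap 10.91396659085667
time: 14.1
position: [557.6, -210.1, 67.6]
eef_rot: [2.068, 2.363, 0.002]
wrist_force: [0.7, 2.8, 16.5]
finger_gap: 11.1
gripper_force: 61.6
t 14.1 p [ 557.6 -210.1   67.6] blk 376.9 -89.6 toolx ang 97.63 z [ 0.002 -0.    -1.   ] q [ 0.05  0.72  0.32  1.81 -0.34  0.66  0.69] F [ 0.7  2.8 16.5] gap 11.063708133759167
[ 0.60838834 -0.12027714  0.00088725]
```

```bash
python3 -m handwheel '[[[0,0,0.02,3,1],[0,0,0,3,1],[0,0,0,0,1],[0,0,0,0,1]]]';python3 where.py
python3 - <<'E'
from h import *
import pickle
print(robot.get_state()['moment'])
i=robot.camera_info('wrist');im=robot.capture('wrist');pickle.dump(i,open('w3.pkl','wb'))
print(robot.get_state()['moment'])
c=im[160:440,160:480,::-1]/255.
cv2.imwrite('pics/w3.png',cv2.resize((c**.5*255).astype(np.uint8),None,fx=2.1,fy=2.1,interpolation=2))
E
```

```text
time: 14.5
position: [557.7, -210.2, 67.6]
eef_rot: [2.188, 2.252, 0.003]
wrist_force: [-0.1, 3.2, 19.4]
finger_gap: 10.7
gripper_force: 62.0
t 14.5 p [ 557.7 -210.2   67.6] blk 377.0 -89.5 toolx ang 91.64 z [ 0.002 -0.    -1.   ] q [ 0.03  0.72  0.34  1.81 -0.37  0.67  0.61] F [-0.1  3.2 19.4] gap 10.688990050467062
[0.71369483 0.07133904 0.04426907]
[ 0.65894656 -0.00736811  0.04997611]
```

View pics/w3.png

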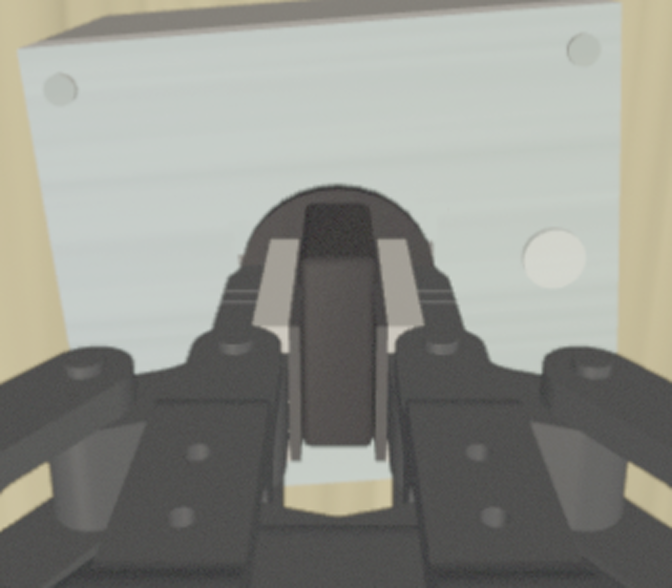

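The carrier sits with its flange flat on the plate and its bar square in the pads. It is turned about 94°, so the rotor should be near 88° allowing for the play, and it is pressed home at about 19 N.

```bash
python3 -m handwheel '[[[0,0,0,0,1],[0,0,0,0,1],[0,0,0,0,1],[0,0,0,0,1],[0,0,0,0,1]]]';python3 where.py; python3 -c "
from plant import robot;print(robot.finish_job())"
```

```text
time: 15.05
position: [557.7, -210.2, 67.5]
eef_rot: [2.188, 2.252, 0.003]
wrist_force: [-0.6, 3.4, 19.0]
finger_gap: 11.0
gripper_force: 62.0
t 15.05 p [ 557.7 -210.2   67.5] blk 377.0 -89.5 toolx ang 91.64 z [ 0.002  0.    -1.   ] q [ 0.03  0.72  0.34  1.81 -0.37  0.67  0.61] F [-0.6  3.4 19. ] gap 11.021011182401963
the job is handed in; nothing more can be done
None
```

I handed the job in at 15 s: the ejector was pressed to its stop, and the carrier is in the tester, pressed home at about 19 N, turned about 94° clockwise and still gripped; the verdict was not shown, and the turn comes from the arm's own angle because I could not read the rotor directly.

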